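# Hold a chamber slide in the reference corner of an inverted imager

### The arm

A 7-joint arm with a two-finger parallel gripper is mounted at the origin on the work surface. World frame = base frame: x ahead of the robot, y to its left, z up, the work surface at z = 0. Lengths are in m, angles in rad, forces in N, time in s.
With the tool pointing down it reaches from about 0.425 to 0.875 m from the base axis. Payload 4.7 kg.
Tool frame: the origin (TCP) lies at the centre of the arm's flange, where the gripper is bolted on; the fingertips stand 182 mm ahead of it and the grasp point (between the pads) lies ahead of it (ctrl.hold_point_z is the z of the grasp point in the tool frame, in m); z points along the fingers, y is the direction in which the jaws open and shut (so a half turn about z gives the same grasp; the last joint's range is limited). The gripper opens to 87 mm and grips with 3 to 60 N. Pads are 19 mm wide; open, the fingers measure 117 mm over their backs; the gripper's body (75 mm by 190 mm) begins 51 mm behind the grasp point.
Start: joints at [-1.275, 0.321, -0.07, 1.45, 0.023, 1.371, -0.057], TCP at [0.181, 0.624, 0.405] pointing down, gripper open.
Joint ranges: [-2.86, 2.86], [-0.3, 2.09], [-1.38, 1.24], [0.06, 2.45], [-1.56, 4.7], [0.09, 2.05], [-2.69, 2.69]. Speed limits (rad/s): [2.57, 2.57, 3.14, 3.14, 3.14, 3.14, 3.14].

### API

Orientations are given as a rotation vector (axis times angle).
In Python, from bench import get_state, imaging, workorder, ctrl gives the robot as it stands.
- The arm moves only by the tool step_arm, never from a script. Its argument "increments" is a list of rows, each an object of numbers: "claw": the opening, from 0 (shut) to 1 (fully open); "tx", "ty", "tz": the shift along the tool's x, y, z in m; "spin": the turn about the tool's z in degrees. A call has 1 to 8 rows; each row is the pose to reach, as a shift and turn from the pose commanded when the call began, along the tool's axes at that moment; what a row does not reach only later rows make up. A row lasts 1/12 s, in which the tool goes at most 41.7 mm and 7.16 degrees, less where a joint would pass 70% of its speed; a pose out of reach is approached as far as the arm can. A call with a gripper value outside its range is refused whole. The fingers move at their own pace and stop on an object; "force" is the grip in N (left out, the last holds). Time passes only in rows, so rows that repeat a pose let the fingers close. It gives the time, the measured TCP pose, the force and the opening at its end, in the units of the state.
- get_state(): the state, without advancing time (a new reading comes with each control period).
- imaging.get_image(name): name is "side" or "top" or "wrist"; returns the picture (420x560x3 uint8, blue, green, red); there is no depth.
- imaging.camera_params(name): a dict with "intrinsics" (3x3 intrinsics, pixels), "distortion" ([k1, k2, p1, p2, k3] as OpenCV has them; the pictures are not rectified), "camera_from_world" (4x4, takes a point from world to camera coordinates). Camera axes: x right, y down, z forward; pixel columns grow to the right and rows downward; lengths in m; the calibration is good to about 2 mm. A picture is of the moment at which its call begins: read the wrist's pose just before it. camera_params takes no time and is no camera call; for the wrist camera it gives the pose at the moment of the call.
- workorder.close_job(): hands the job in, once; it reports no verdict.
The state is a dict: "time": time; "joint_positions": joint angles; "qd": joint speeds; "joint_torque": joint torques, N m; "position": TCP position; "tool_rot": TCP orientation; "ft_force": force on the tool from outside, world axes, zero at the start; "torque": the same for the moment, N m; "grip_width": opening from 0.0 (shut) to 1.0 (fully open).
Only numpy, scipy, OpenCV 4.12 (cv2) and the standard library are available. Lean on these libraries where they do the work, as an engineer would, in place of code of your own. Each camera call takes 0.05 s, during which the arm holds its last target. There are 200 camera calls.

### The job

The small round dish on the imager's stage has been looked at: lift it off and set it down on a free part of the warming plate. Then bring the chamber slide from the warming plate to the stage, lay it flat there with its bare label end pointing away from the short stop, and push it home into the corner until its long edge bears on the long stop and its chamber end on the short stop. The picture is taken through the window below while you hold it, so finish still holding the slide pressed firmly, but not forced, against both stops; keep both vessels level all the way and leave everything else where it is.

Things in the scene. Friction and masses are not known exactly. Their poses are not given: they have to be found in the camera images.
- imager: White inverted imager, fixed. Origin: on the bench under the middle of its stage; z up. Level black stage plate on top, 150 (x) by 160 (y) mm, centred, 100 mm above the bench, small dark round window in its middle. A lamp arm at the rear edge (from 89 mm out along +x, up to 200 mm above the bench) is tilted back. Nothing else stands above the stage but two stops and the small dish.
- long_stop: Fixed aluminium bar on the stage, 58 mm long (imager y), 8 mm wide, 4 mm high; origin at the centre of its underside. Its working face looks to the imager's -x and lies 13 mm on the +x side of the imager's origin. The slide's long edge bears on it.
- short_stop: Fixed aluminium bar on the stage, 20 mm long (imager x), 8 mm wide, 4 mm high; origin at the centre of its underside. Its working face looks to the imager's +y and lies 38 mm on the -y side of the imager's origin. The slide's chamber end bears on it.
- corner (a point): Reference corner where the working faces of the two stops meet, at stage height: (13, -38, 100) mm in the imager's frame, same axes. A slide pressed home reaches 76 mm from here along the imager's +y and 26 mm along its -x; its middle is then over the window, at (0, 0, 100) mm in the imager's frame. Stops and stage are rigid; a push of about 5 N on each stop is right.
- slide: Chamber slide, 30 g: glass base 76 x 26 x 3 mm, on it a lidded block of four chambers 24 mm wide, x = -18 to +36 mm, top at 18 mm; the -x end is the bare label end. Origin: centre of underside; x lengthwise, z up. Gripped across the block, fingertips 6 mm above the underside, the fingers clear the stops. Home, its +x points along the imager's -y. Starts on the warmer, +x roughly as the warmer's.
- label_end (a point): Middle of the outer edge of the slide's bare label end: (-38, 0, 1.5) mm in the slide's frame.
- small_dish: Small round lidded dish, loose, 39 mm in diameter, 12 mm high, about 20 g (the lid is fixed on). Origin: centre of the underside. At the start it stands on the imager's stage where the slide must go.
- warmer: Low warming plate, fixed to the bench, white case 225 mm (x) by 245 mm (y) with a flat aluminium top 200 by 220 mm, 25 mm above the bench. Origin: centre of its underside, on the bench; +z up. Three vessels stand on it, in three of its quarters.
- free_spot (a point): Middle of the free quarter of the warming plate, on its top face: (-50, -58, 25) mm in the warmer's frame, same axes.
- large_dish: Large round dish, 58 mm in diameter, 15 mm high, on the warming plate; leave it. Origin: centre of the underside.
- four_well: Square four-well dish, 66 x 66 x 14 mm, on the warming plate; leave it. Origin: centre of the underside.
- cup: Clear specimen cup, 68 mm in diameter, 72 mm high, on the bench; leave it. Origin: centre of the underside.
- timer: White digital timer leaning on its foot, about 80 mm wide and 75 mm high, on the bench; leave it. Origin: at its underside.
- media: Amber bottle, 60 mm in diameter, 115 mm high, on the bench; leave it. Origin: centre of the underside.
- marker: Black marker pen, 11 mm thick, 135 mm long, lying on the bench; leave it. Origin: under its middle.
- bowl: Steel bowl, 120 mm in diameter, 45 mm high, on the bench; leave it. Origin: centre of the underside.

How it is judged:
On the way:
1. the small dish stands on the warming plate, let go (x of small_dish in the frame of warmer between -0.084 and 0.084 m and y of small_dish in the frame of warmer between -0.094 and 0.094 m and z of small_dish in the frame of warmer between 0.022 and 0.028 m and angle between small_dish's own z axis and vertical below 0.06 rad and contact force between small_dish and the arm below 0.05 N and contact force between small_dish and the fingers below 0.05 N and linear speed of small_dish below 0.02 m/s), for 0.2 s.
At the end, for the whole second after the job is handed in: Slide held flat on the stage, label end away from the short stop, within 2.5 mm of home at both stops, parallel within 0.06 rad, at rest, fingers on it, over 1 N on each stop; small dish upright and let go, wholly (to 4 mm) on the warming plate's aluminium top (all of step 1 and x of slide in the frame of imager between -0.0025 and 0.003 m and y of slide in the frame of imager between -0.003 and 0.0025 m and z of slide in the frame of imager between 0.097 and 0.103 m and angle between the x axis of slide and the y axis of imager, either way round below 0.06 rad and y of label_end in the frame of imager above 0.02 m and angle between slide's own z axis and vertical below 0.06 rad and linear speed of slide below 0.01 m/s and contact force between slide and the fingers above 0.5 N and contact force between slide and long_stop above 1 N and contact force between slide and short_stop above 1 N); the arm keeps its last pose, push and grip.
It fails at once if the slide or the small dish is tipped by more than 0.35 rad (angle between any of slide, small_dish's own z axis and vertical above 0.35 rad).
It fails at once if the slide is forced against a stop with more than 40 N (contact force between slide and long_stop above 40 N or contact force between slide and short_stop above 40 N).
It fails at once if another vessel on the warming plate, or a thing on the bench, is moved by more than 15 mm (distance of any of large_dish, four_well, cup, timer, media, marker, bowl from where it was at the start of the episode above 0.015 m).
It also fails if it takes over 69 s, if anything falls off the work surface, if the arm or the gripper's body presses on something with over 40 N, if the wrist force passes 120 N, or if a joint passes its speed limit or range.

## Working session

There is one attempt and no reset: what is moved stays moved. The work goes in short steps, Python scripts to look and compute and a tool call to move; the robot and the scene stay as the last step left them, time stands still between calls to the robot, and variables do not carry over. Pictures are saved under pics/ and viewed, on a budget of 10 in all, crops included, one or two more only if the job needs it, and the job is handed in when it is done.

Besides the shell and the picture viewer there is one more tool, called after "Call:" as name(argument=value, ...) on one line, values as JSON. step_arm: Moves the arm, as the interface text tells. Its arguments: {"type":"object","properties":{"increments":{"type":"array"},"force":{"type":"number"}},"required":["increments"]}

```bash
mkdir -p pics; python3 - <<'E'
from bench import get_state, imaging, workorder, ctrl
import cv2
print(get_state(), ctrl.hold_point_z)
for n in("top","side"):
    cv2.imwrite(f"pics/{n}0.png",imaging.get_image(n))
    p=imaging.camera_params(n); print(n,p)
E
```

```text
{'time': 0.0, 'joint_positions': array([-1.27490923,  0.32182203, -0.07008941,  1.45166417,  0.02259416,
        1.37080677, -0.05689157]), 'qd': array([ 2.25830527e-04, -3.75335419e-05,  3.76593185e-04, -2.37368871e-03,
        1.02159254e-04,  3.51881463e-04,  1.34891295e-04]), 'joint_torque': array([ 5.89185788e-05, -4.91295683e+01, -4.03866330e-01, -3.12540150e+01,
       -6.39580702e-02,  4.33164428e-02,  1.60900249e-04]), 'position': array([0.18071757, 0.62415887, 0.40366729]), 'tool_rot': array([-4.41076582e-01, -3.11029403e+00,  2.99215120e-03]), 'ft_force': array([ 0.39989777, -0.13197301, -0.43286885]), 'torque': array([-0.04085885, -0.00388915, -0.01314556]), 'grip_width': 1.001569566338124} 0.1635
top {'intrinsics': array([[511.83900598,   0.        , 273.16202823],
       [  0.        , 511.83900598, 217.63402992],
       [  0.        ,   0.        ,   1.        ]]), 'distortion': array([0.05661138, 0.        , 0.        , 0.        , 0.        ]), 'camera_from_world': array([[-0.01361719, -0.99987145, -0.00846548,  0.00516497],
       [-0.9883883 ,  0.01474122, -0.15123249,  0.58275905],
       [ 0.15133784,  0.00630782, -0.98846197,  1.27992778],
       [ 0.        ,  0.        ,  0.        ,  1.        ]])}
side {'intrinsics': array([[485.85058026,   0.        , 278.36836957],
       [  0.        , 485.85058026, 214.84038756],
       [  0.        ,   0.        ,   1.        ]]), 'distortion': array([-0.08781987,  0.        ,  0.        ,  0.        ,  0.        ]), 'camera_from_world': array([[-0.99250769, -0.12142278, -0.01360142,  0.60050456],
       [-0.07251608,  0.67499379, -0.73425118,  0.12462464],
       [ 0.09833569, -0.72776362, -0.67874163,  1.2319417 ],
       [ 0.        ,  0.        ,  0.        ,  1.        ]])}
```

View pics/top0.png

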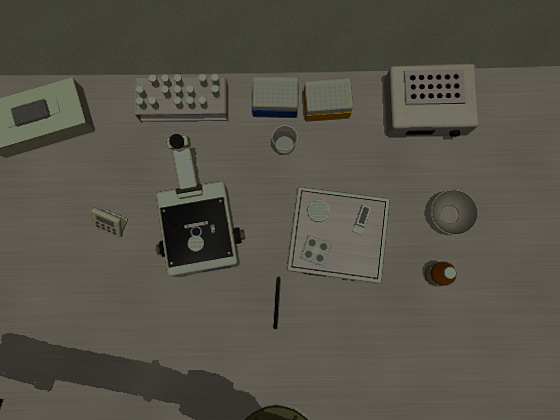

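View pics/side0.png

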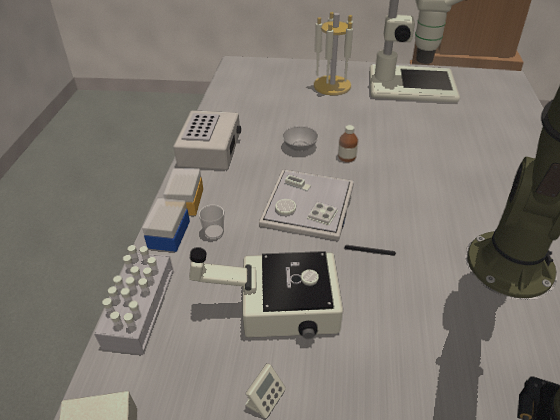

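Top view: the imager stage is near (197,232) with the dish at (196,243) and the stops above it. The warmer is near (338,234), with the slide at (362,219), large dish (318,210), four-well (316,249), and the lower right quarter free. I'll enlarge it to measure.

```bash
cat > h.py <<'E'
import numpy as np, cv2
from bench import get_state, imaging, workorder, ctrl
def pix2w(name,uv,z,p=None):
    p=p or imaging.camera_params(name)
    n=cv2.undistortPoints(np.float64(uv).reshape(-1,1,2),p["intrinsics"],np.float64(p["distortion"]))[:,0]
    T=p["camera_from_world"];R=T[:3,:3];c=-R.T@T[:3,3]
    d=np.c_[n,np.ones(len(n))]@R
    z=np.broadcast_to(z,len(n))
    return c+d*((z-c[2])/d[:,2])[:,None]
def w2pix(name,P,p=None):
    p=p or imaging.camera_params(name);T=p["camera_from_world"]
    return cv2.projectPoints(np.float64(P).reshape(-1,1,3),cv2.Rodrigues(T[:3,:3])[0],T[:3,3],p["intrinsics"],np.float64(p["distortion"]))[0][:,0]
E
python3 - <<'E'
import cv2,numpy as np
a=cv2.imread("pics/top0.png")
A=a[175:280,150:255];B=a[180:285,285:390]
f=lambda x:cv2.resize(cv2.convertScaleAbs(x,alpha=1.8),(399,399),interpolation=cv2.INTER_CUBIC)
cv2.imwrite("pics/crop0.png",np.hstack([f(A),f(B)]))
E
```

```text
(no output)
```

View pics/crop0.png

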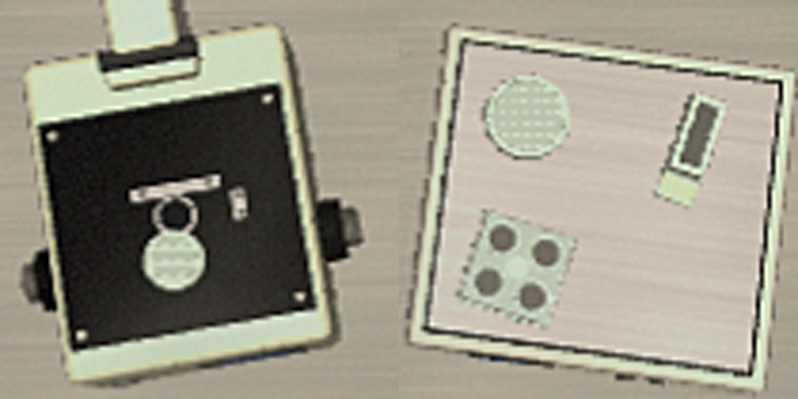

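Crop (×3.8): stage corners are (38,128), (278,86), (314,308), (74,350) on the left panel and the small dish is at (174,262). On the right panel, the slide's block end is at about (710,98), its label end at (676,198), and the plate's top face has corners (459,38), (783,82), (751,376), (425,328).

```bash
cat >> h.py <<'E'
def toolR():
    return cv2.Rodrigues(get_state()["tool_rot"])[0]
def rel(target,yawy):
    """shift in tool axes from present pose to world TCP target, spin in deg to bring tool y to angle yawy (mod 180)"""
    s=get_state();R=toolR();d=R.T@(np.array(target)-s["position"])
    a=np.degrees(np.arctan2(R[1,1],R[0,1]));sp=-((yawy-a+90)%180-90)
    return np.round(d,4),round(sp,2)
E
python3 - <<'E'
from h import *
c=lambda L,x0,y0:(np.array(L)+.5)/3.8-.5+[x0,y0]
st=pix2w("top",c([(38,128),(278,86),(314,308),(74,350)],150,175),.1)[:,:2]
print("stage",st.round(4),"cen",st.mean(0),[np.linalg.norm(st[i]-st[(i+1)%4]).round(4) for i in range(4)])
vx=(st[0]+st[1]-st[2]-st[3]);vy=(st[0]+st[3]-st[1]-st[2])
print("yaw",np.degrees(np.arctan2(vx[1],vx[0])),np.degrees(np.arctan2(vy[1],vy[0]))-90)
B=lambda L:c(np.array(L)-[399,0],285,180)
w=pix2w("top",B([(459,38),(783,82),(751,376),(425,328)]),.025)[:,:2]
print("warmer",w.mean(0),[np.linalg.norm(w[i]-w[(i+1)%4]).round(4) for i in range(4)])
vx=(w[0]+w[1]-w[2]-w[3]);a=np.arctan2(vx[1],vx[0]);vy=(w[0]+w[3]-w[1]-w[2])
print("yaw",np.degrees(a),np.degrees(np.arctan2(vy[1],vy[0]))-90)
R=np.array([[np.cos(a),-np.sin(a)],[np.sin(a),np.cos(a)]])
print("free",w.mean(0)+R@[-.05,-.058])
print("dish",pix2w("top",c([(174,262)],150,175),.112))
s=pix2w("top",B([(698,92),(726,98),(690,207),(656,193),(716,176),(671,163)]),[.043,.043,.028,.028,.043,.043]);print("slide",s.round(4))
print("corner/stops", pix2w("top",c([(130,195),(220,182),(232,188),(236,221)],150,175),.104).round(4))
p=imaging.camera_params("wrist");T=p["camera_from_world"];s=get_state()
Rt=toolR();print("wristcam in tool",Rt.T@(-T[:3,:3].T@T[:3,3]-s["position"]));print(T[:3,:3]@Rt);print(p["intrinsics"],p["distortion"])
E
```

```text
stage [[0.6018 0.2779]
 [0.6275 0.1214]
 [0.4815 0.098 ]
 [0.4569 0.2519]] cen [0.54192906 0.18729028] [np.float64(0.1587), np.float64(0.1479), np.float64(0.1559), np.float64(0.1473)]
yaw 9.645128692861578 9.18528907784939
warmer [ 0.54168811 -0.17297562] [np.float64(0.2256), np.float64(0.2038), np.float64(0.2221), np.float64(0.2028)]
yaw -8.28646622287565 -8.961819459933139
free [ 0.48385101 -0.22316397]
dish [[0.51135001 0.18652408 0.112     ]]
slide [[ 0.6157 -0.2373  0.043 ]
 [ 0.6112 -0.2561  0.043 ]
 [ 0.5386 -0.2312  0.028 ]
 [ 0.5485 -0.2084  0.028 ]
 [ 0.5577 -0.2471  0.043 ]
 [ 0.567  -0.2171  0.043 ]]
corner/stops [[0.5562 0.2167 0.104 ]
 [0.5638 0.1585 0.104 ]
 [0.5598 0.1507 0.104 ]
 [0.5382 0.148  0.104 ]]
wristcam in tool [ 0.07913787 -0.00039764  0.02012233]
[[-3.61899531e-05  9.99999798e-01 -6.33828980e-04]
 [-9.58124079e-01 -2.16173518e-04 -2.86353283e-01]
 [-2.86353362e-01  5.96923696e-04  9.58123894e-01]]
[[376.57604834   0.         277.11146702]
 [  0.         376.57604834 208.82201352]
 [  0.           0.           1.        ]] [-0.01793974  0.          0.          0.          0.        ]
```

Call:
step_arm(increments=[{"tx": -0.439, "ty": -0.328, "tz": -0.02, "claw": 0.8}, {"tx": -0.439, "ty": -0.328, "tz": -0.02, "claw": 0.8}, {"tx": -0.439, "ty": -0.328, "tz": -0.02, "claw": 0.8}, {"tx": -0.439, "ty": -0.328, "tz": -0.02, "claw": 0.8}, {"tx": -0.439, "ty": -0.328, "tz": -0.02, "claw": 0.8}, {"tx": -0.439, "ty": -0.328, "tz": -0.02, "claw": 0.8}, {"tx": -0.439, "ty": -0.328, "tz": -0.02, "claw": 0.8}, {"tx": -0.439, "ty": -0.328, "tz": -0.02, "claw": 0.8}])

```text
invalid input at $.increments[0]: expected keys claw, tx, ty, tz, spin
```

Call:
step_arm(increments=[{"tx": -0.439, "ty": -0.328, "tz": -0.02, "spin": 0, "claw": 0.8}, {"tx": -0.439, "ty": -0.328, "tz": -0.02, "spin": 0, "claw": 0.8}, {"tx": -0.439, "ty": -0.328, "tz": -0.02, "spin": 0, "claw": 0.8}, {"tx": -0.439, "ty": -0.328, "tz": -0.02, "spin": 0, "claw": 0.8}, {"tx": -0.439, "ty": -0.328, "tz": -0.02, "spin": 0, "claw": 0.8}, {"tx": -0.439, "ty": -0.328, "tz": -0.02, "spin": 0, "claw": 0.8}, {"tx": -0.439, "ty": -0.328, "tz": -0.02, "spin": 0, "claw": 0.8}, {"tx": -0.439, "ty": -0.328, "tz": -0.02, "spin": 0, "claw": 0.8}])

```text
time: 0.77
position: [0.3824, 0.3566, 0.4168]
tool_rot: [-0.441, -3.11, 0.0]
ft_force: [0.2, 0.5, -0.3]
grip_width: 0.8
```

Call:
step_arm(increments=[{"tx": -0.171, "ty": -0.127, "tz": 0, "spin": 0, "claw": 0.8}, {"tx": -0.171, "ty": -0.127, "tz": 0, "spin": 0, "claw": 0.8}, {"tx": -0.171, "ty": -0.127, "tz": 0, "spin": 0, "claw": 0.8}, {"tx": -0.171, "ty": -0.127, "tz": 0, "spin": 0, "claw": 0.8}, {"tx": -0.171, "ty": -0.127, "tz": 0, "spin": 0, "claw": 0.8}, {"tx": -0.171, "ty": -0.127, "tz": 0, "spin": 0, "claw": 0.8}, {"tx": -0.171, "ty": -0.127, "tz": 0, "spin": 0, "claw": 0.8}])

```text
time: 1.35
position: [0.5122, 0.1855, 0.4166]
tool_rot: [0.452, 3.109, -0.002]
ft_force: [0.1, 0.8, -0.5]
grip_width: 0.801
```

```bash
python3 - <<'E'
from h import *
np.set_printoptions(suppress=True)
p=imaging.camera_params("wrist");im=imaging.get_image("wrist")
np.savez("w1.npz",**p);cv2.imwrite("pics/w1.png",im);print(get_state())
# predicted points
a=np.radians(9.4);R=np.array([[np.cos(a),-np.sin(a)],[np.sin(a),np.cos(a)]]);c=np.array([.5419,.1873])
P=[np.r_[c+R@q,.1] for q in [(.013,-.038),(0,0),(.075,.08),(.075,-.08),(-.075,-.08),(-.075,.08)]]
print(w2pix("wrist",P,p).round(1),w2pix("wrist",[[.5114,.1865,.112]],p))
E
```

```text
{'time': 1.4, 'joint_positions': array([-0.71131669,  0.08784469,  0.33105596,  1.70954265, -0.02954956,
        1.34998686,  0.91116993]), 'qd': array([-0.03448825, -0.00529513, -0.04986007,  0.00706356, -0.0127439 ,
        0.00330737, -0.00578641]), 'joint_torque': array([  1.92866921, -34.21828151,   2.82616675, -31.27472162,
         0.33366909,   0.05163483,   0.06977499]), 'position': array([0.51090561, 0.18814055, 0.41645825]), 'tool_rot': array([-0.44552916, -3.10886048,  0.00031492]), 'ft_force': array([-0.89738876, -0.49479753, -0.61783592]), 'torque': array([0.04339547, 0.00499645, 0.01941781]), 'grip_width': 0.7987006296849414}
[[256.6 261. ]
 [290.1 229.9]
 [411.2 265.3]
 [246.3 335.3]
 [161.5 192.3]
 [342.9 102.7]] [[278.87312078 200.2330779 ]]
```

View pics/w1.png

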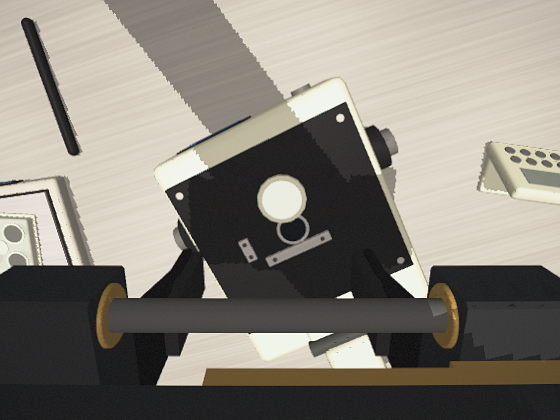

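Wrist view: the dish's top is centred at (282,199), predicted (279,200). The stage corners (346,102), (165,192) and (412,265) agree with predictions within 3 px, so I descend on it.

```bash
python3 - <<'E'
from h import *
p=dict(np.load("w1.npz"))
d=pix2w("wrist",[(282,199)],.112,p);print(d, pix2w("wrist",[(346,102),(165,192),(412,265),(292,230)],.1,p))
t=(d[0]+[.5114,.1865,0])/2;t[2]=.287
print(rel(t,73.7),get_state()["position"])
E
```

```text
[[0.51113787 0.18912859 0.112     ]] [[0.45497528 0.25636282 0.1       ]
 [0.48156267 0.09891849 0.1       ]
 [0.6027785  0.27922865 0.1       ]
 [0.54243012 0.18880758 0.1       ]]
(array([-0.0006, -0.0002,  0.1295]), np.float64(-0.01)) [0.51090561 0.18814055 0.41645825]
```

Call:
step_arm(increments=[{"tx": 0, "ty": 0, "tz": 0.042, "spin": 0, "claw": 0.8}, {"tx": 0, "ty": 0, "tz": 0.084, "spin": 0, "claw": 0.8}, {"tx": 0, "ty": 0, "tz": 0.115, "spin": 0, "claw": 0.8}, {"tx": 0, "ty": 0, "tz": 0.13, "spin": 0, "claw": 0.8}, {"tx": 0, "ty": 0, "tz": 0.13, "spin": 0, "claw": 0.8}, {"tx": 0, "ty": 0, "tz": 0.13, "spin": 0, "claw": 0.3}, {"tx": 0, "ty": 0, "tz": 0.13, "spin": 0, "claw": 0.3}, {"tx": 0, "ty": 0, "tz": 0.13, "spin": 0, "claw": 0.3}], force=10)

```text
time: 2.07
position: [0.5101, 0.1904, 0.2871]
tool_rot: [0.438, 3.111, 0.001]
ft_force: [-0.2, 0.2, -0.1]
grip_width: 0.653
```

Call:
step_arm(increments=[{"tx": 0, "ty": 0, "tz": 0, "spin": 0, "claw": 0.3}, {"tx": 0, "ty": 0, "tz": 0, "spin": 0, "claw": 0.3}, {"tx": 0, "ty": 0, "tz": 0, "spin": 0, "claw": 0.3}, {"tx": 0, "ty": 0, "tz": 0, "spin": 0, "claw": 0.3}])

```text
time: 2.4
position: [0.5106, 0.1892, 0.2871]
tool_rot: [0.441, 3.11, 0.001]
ft_force: [0.6, 0.2, 0.6]
grip_width: 0.44
```

Call:
step_arm(increments=[{"tx": 0, "ty": 0, "tz": 0, "spin": 0, "claw": 0.3}, {"tx": 0, "ty": 0, "tz": 0, "spin": 0, "claw": 0.3}, {"tx": 0, "ty": 0, "tz": -0.01, "spin": 0, "claw": 0.3}, {"tx": 0, "ty": 0, "tz": -0.03, "spin": 0, "claw": 0.3}, {"tx": 0, "ty": 0, "tz": -0.06, "spin": 0, "claw": 0.3}, {"tx": 0, "ty": 0, "tz": -0.08, "spin": 0, "claw": 0.3}, {"tx": 0, "ty": 0, "tz": -0.08, "spin": 0, "claw": 0.3}])

```text
time: 2.98
position: [0.5121, 0.1892, 0.3725]
tool_rot: [0.441, 3.103, 0.008]
ft_force: [-0.6, 0.4, 0.8]
grip_width: 0.443
```

```bash
python3 - <<'E'
from h import *
cv2.imwrite("pics/w2.png",imaging.get_image("wrist"))
s=get_state();print(s["grip_width"],s["ft_force"],s["position"]);print(rel([.4835,-.2235,.367],73.7))
E
```

```text
0.44333992952322837 [ 0.35340401 -0.07708116 -0.70254765] [0.51150522 0.18906068 0.37006103]
(array([-0.088 , -0.4041,  0.0019]), np.float64(0.13))
```

View pics/w2.png

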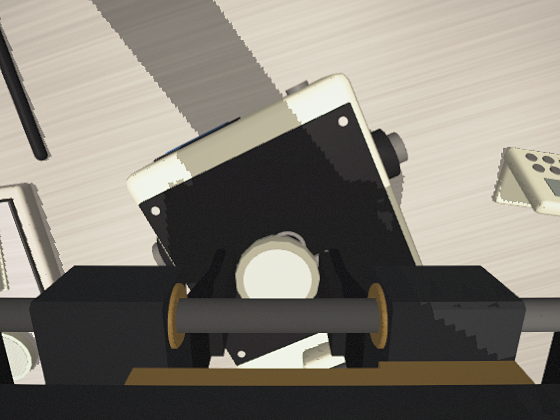

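Wrist view: the dish is held level between the fingers at (278,275), clear of the stage. I'm carrying it to the free spot.

Call:
step_arm(increments=[{"tx": -0.004, "ty": -0.02, "tz": 0, "spin": 0, "claw": 0.3}, {"tx": -0.012, "ty": -0.055, "tz": 0, "spin": 0, "claw": 0.3}, {"tx": -0.021, "ty": -0.095, "tz": 0, "spin": 0, "claw": 0.3}, {"tx": -0.03, "ty": -0.135, "tz": 0, "spin": 0, "claw": 0.3}, {"tx": -0.038, "ty": -0.175, "tz": 0, "spin": 0, "claw": 0.3}, {"tx": -0.047, "ty": -0.215, "tz": 0, "spin": 0, "claw": 0.3}, {"tx": -0.056, "ty": -0.255, "tz": 0, "spin": 0, "claw": 0.3}, {"tx": -0.064, "ty": -0.295, "tz": 0, "spin": 0, "claw": 0.3}])

```text
time: 3.7
position: [0.4891, -0.114, 0.3662]
tool_rot: [-0.441, -3.109, -0.0]
ft_force: [0.8, -0.4, 0.6]
grip_width: 0.442
```

Call:
step_arm(increments=[{"tx": -0.008, "ty": -0.037, "tz": 0, "spin": 0, "claw": 0.3}, {"tx": -0.015, "ty": -0.07, "tz": 0, "spin": 0, "claw": 0.3}, {"tx": -0.021, "ty": -0.095, "tz": 0, "spin": 0, "claw": 0.3}, {"tx": -0.024, "ty": -0.109, "tz": 0, "spin": 0, "claw": 0.3}, {"tx": -0.024, "ty": -0.109, "tz": 0, "spin": 0, "claw": 0.3}, {"tx": -0.024, "ty": -0.109, "tz": 0, "spin": 0, "claw": 0.3}])

```text
time: 4.2
position: [0.4823, -0.2238, 0.3661]
tool_rot: [-0.444, -3.108, -0.0]
ft_force: [0.3, 0.7, -0.5]
grip_width: 0.441
```

```bash
python3 - <<'E'
from h import *
np.set_printoptions(suppress=True)
s=get_state();p=imaging.camera_params("wrist")
cv2.imwrite("pics/w3.png",imaging.get_image("wrist"));np.savez("w3.npz",**p)
print(s["grip_width"],s["ft_force"],s["position"],s["joint_positions"]);print(rel([.4835,-.2235,.215],73.7))
a=np.radians(-8.6);R=np.array([[np.cos(a),-np.sin(a)],[np.sin(a),np.cos(a)]])
print(w2pix("wrist",[np.r_[np.array([.5417,-.173])+R@q,.025] for q in [(.1,.11),(.1,-.11),(-.1,-.11),(-.1,.11),(-.05,-.058)]],p))
E
```

```text
0.44085524846819396 [ 0.26178456  0.67641196 -0.46478397] [ 0.48225979 -0.22383192  0.36611311] [-0.27823676  0.09989743  0.70932675  1.81898655 -0.06828574  1.24910815
  1.73717822]
(array([-0.0013, -0.0007,  0.1511]), np.float64(0.17))
[[469.01763619 317.44904528]
 [247.05268817 343.72636042]
 [210.13454715 143.42231012]
 [471.72708801 108.00523745]
 [278.8259791  192.26820332]]
```

View pics/w3.png

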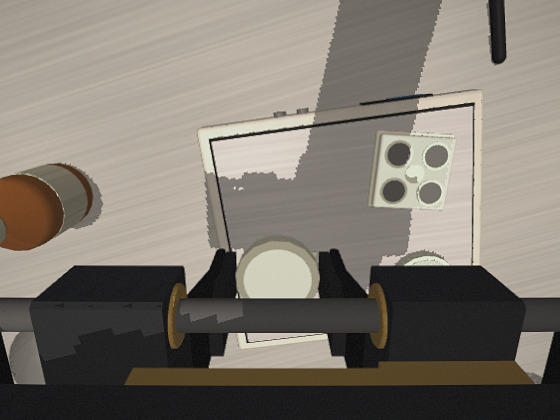

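Wrist view: the dish is held at (277,275) over the free quarter. The four-well dish is clear at (412,172) and the plate corners (210,140) and (474,104) match predictions. Lowering it now.

Call:
step_arm(increments=[{"tx": 0, "ty": 0, "tz": 0.035, "spin": 0, "claw": 0.3}, {"tx": 0, "ty": 0, "tz": 0.075, "spin": 0, "claw": 0.3}, {"tx": 0, "ty": 0, "tz": 0.11, "spin": 0, "claw": 0.3}, {"tx": 0, "ty": 0, "tz": 0.135, "spin": 0, "claw": 0.3}, {"tx": 0, "ty": 0, "tz": 0.147, "spin": 0, "claw": 0.3}, {"tx": 0, "ty": 0, "tz": 0.152, "spin": 0, "claw": 0.3}, {"tx": 0, "ty": 0, "tz": 0.153, "spin": 0, "claw": 0.3}, {"tx": 0, "ty": 0, "tz": 0.153, "spin": 0, "claw": 0.3}])

```text
time: 4.92
position: [0.4836, -0.2232, 0.215]
tool_rot: [0.44, 3.109, 0.0]
ft_force: [-0.3, 0.4, -1.1]
grip_width: 0.441
```

Call:
step_arm(increments=[{"tx": 0, "ty": 0, "tz": 0.001, "spin": 0, "claw": 0.44}, {"tx": 0, "ty": 0, "tz": 0.001, "spin": 0, "claw": 0.55}, {"tx": 0, "ty": 0, "tz": 0.001, "spin": 0, "claw": 0.7}, {"tx": 0, "ty": 0, "tz": 0.001, "spin": 0, "claw": 0.7}, {"tx": 0, "ty": 0, "tz": 0.001, "spin": 0, "claw": 0.7}])

```text
time: 5.33
position: [0.483, -0.2235, 0.2134]
tool_rot: [0.441, 3.109, 0.0]
ft_force: [-0.2, 0.5, 0.4]
grip_width: 0.654
```

Call:
step_arm(increments=[{"tx": 0, "ty": 0, "tz": -0.03, "spin": 0, "claw": 0.7}, {"tx": 0, "ty": 0, "tz": -0.065, "spin": 0, "claw": 0.7}, {"tx": -0.015, "ty": 0.003, "tz": -0.1, "spin": 2, "claw": 0.7}, {"tx": -0.04, "ty": 0.008, "tz": -0.13, "spin": 4, "claw": 0.7}, {"tx": -0.07, "ty": 0.013, "tz": -0.15, "spin": 5, "claw": 0.7}, {"tx": -0.094, "ty": 0.017, "tz": -0.152, "spin": 5, "claw": 0.7}, {"tx": -0.094, "ty": 0.017, "tz": -0.152, "spin": 5, "claw": 0.7}, {"tx": -0.094, "ty": 0.017, "tz": -0.152, "spin": 5, "claw": 0.7}])

```text
time: 6.0
position: [0.5786, -0.2329, 0.3645]
tool_rot: [-0.575, -3.088, 0.002]
ft_force: [-0.0, -0.4, -0.8]
grip_width: 0.701
```

```bash
python3 - <<'E'
from h import *
np.set_printoptions(suppress=True)
p=imaging.camera_params("wrist")
im=imaging.get_image("wrist");np.savez("w4.npz",**p);cv2.imwrite("pics/w4.png",im)
cv2.imwrite("pics/w4c.png",cv2.resize(im[100:300,160:400],(800,667),interpolation=cv2.INTER_CUBIC)[:600])
s=get_state();print(s["position"],s["tool_rot"])
# predicted slide outline
print(w2pix("wrist",[(.6135,-.2467,.043),(.5436,-.2198,.028)],p))
E
```

```text
[ 0.57744626 -0.23330436  0.36417858] [-0.57629636 -3.08632369  0.00085321]
[[277.43556013 238.75770429]
 [277.39250764 148.57982766]]
```

View pics/w4c.png

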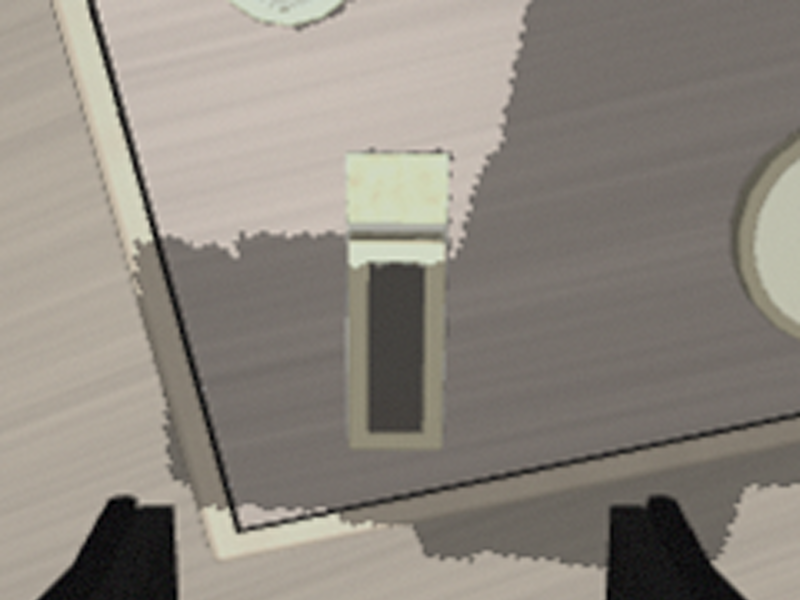

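Wrist crop (×3.33, offset 160,100): the slide is aligned with the tool, with its label edge at (347–449,152) and the block top from (349,240)–(446,240) to (349,449)–(442,449).

```bash
python3 - <<'E'
from h import *
np.set_printoptions(suppress=True)
p=dict(np.load("w4.npz"))
c=lambda L:(np.array(L)+.5)/3.3333-.5+[160,100]
b=pix2w("wrist",c([(349,240),(446,240),(442,449),(349,449)]),.043,p)
l=pix2w("wrist",c([(346,152),(449,152)]),.028,p)
print(b.round(4),l.round(4))
r=(b[0]+b[1])/2;f=(b[2]+b[3])/2;le=l.mean(0)
n=np.linalg.norm
print("block len",n(f-r),"w",n(b[0]-b[1]),n(b[2]-b[3]),"label w",n(l[0]-l[1]),"total",n((f-le)[:2]))
for u in (f-r,f-le): print("yaw",np.degrees(np.arctan2(u[1],u[0])))
u=(f-le)[:2];u/=n(u);yaw=np.degrees(np.arctan2(u[1],u[0]))
org=((f[:2]-.036*u)+(le[:2]+.038*u))/2;print("origin",org,yaw)
g=org+.009*u
print("grasp",g,rel([*g,.213],yaw+90))
E
```

```text
[[ 0.5554 -0.2357  0.043 ]
 [ 0.5639 -0.2136  0.043 ]
 [ 0.6143 -0.2335  0.043 ]
 [ 0.6057 -0.2557  0.043 ]] [[ 0.5368 -0.2297  0.028 ]
 [ 0.5461 -0.2056  0.028 ]]
block len 0.05419905946549299 w 0.023618223893182178 0.0237897936015633 label w 0.025811303645485686 total 0.07365679764180404
yaw -21.55027494815428
yaw -21.454321977188147
origin [ 0.57667201 -0.23146289] -21.454321977188147
grasp [ 0.5850484  -0.23475473] (array([-0.0079,  0.0015,  0.1512]), np.float64(0.3))
```

Call:
step_arm(increments=[{"tx": -0.008, "ty": 0.0015, "tz": 0.04, "spin": 0.3, "claw": 0.7}, {"tx": -0.008, "ty": 0.0015, "tz": 0.08, "spin": 0.3, "claw": 0.7}, {"tx": -0.008, "ty": 0.0015, "tz": 0.115, "spin": 0.3, "claw": 0.7}, {"tx": -0.008, "ty": 0.0015, "tz": 0.14, "spin": 0.3, "claw": 0.7}, {"tx": -0.008, "ty": 0.0015, "tz": 0.151, "spin": 0.3, "claw": 0.7}, {"tx": -0.008, "ty": 0.0015, "tz": 0.151, "spin": 0.3, "claw": 0.7}, {"tx": -0.008, "ty": 0.0015, "tz": 0.151, "spin": 0.3, "claw": 0.15}, {"tx": -0.008, "ty": 0.0015, "tz": 0.151, "spin": 0.3, "claw": 0.15}], force=20)

```text
time: 6.72
position: [0.5863, -0.2354, 0.2161]
tool_rot: [0.584, 3.083, -0.0]
ft_force: [-0.3, -0.0, 0.2]
grip_width: 0.617
```

Call:
step_arm(increments=[{"tx": 0, "ty": 0, "tz": 0, "spin": 0, "claw": 0.15}, {"tx": 0, "ty": 0, "tz": 0, "spin": 0, "claw": 0.15}, {"tx": 0, "ty": 0, "tz": 0, "spin": 0, "claw": 0.15}, {"tx": 0, "ty": 0, "tz": 0, "spin": 0, "claw": 0.15}, {"tx": 0, "ty": 0, "tz": 0, "spin": 0, "claw": 0.15}, {"tx": 0, "ty": 0, "tz": 0, "spin": 0, "claw": 0.15}, {"tx": 0, "ty": 0, "tz": 0, "spin": 0, "claw": 0.15}, {"tx": 0, "ty": 0, "tz": 0, "spin": 0, "claw": 0.15}])

```text
time: 7.38
position: [0.586, -0.2348, 0.2144]
tool_rot: [0.584, 3.086, 0.0]
ft_force: [-0.7, 0.2, 4.9]
grip_width: 0.273
```

Call:
step_arm(increments=[{"tx": 0, "ty": 0, "tz": -0.01, "spin": 0, "claw": 0.15}, {"tx": 0, "ty": 0, "tz": -0.035, "spin": 0, "claw": 0.15}, {"tx": 0, "ty": 0, "tz": -0.07, "spin": 0, "claw": 0.15}, {"tx": 0, "ty": 0, "tz": -0.11, "spin": 0, "claw": 0.15}, {"tx": 0, "ty": 0, "tz": -0.14, "spin": 0, "claw": 0.15}, {"tx": 0, "ty": 0, "tz": -0.155, "spin": 0, "claw": 0.15}, {"tx": 0, "ty": 0, "tz": -0.155, "spin": 0, "claw": 0.15}, {"tx": 0, "ty": 0, "tz": -0.155, "spin": 0, "claw": 0.15}])

```text
time: 8.05
position: [0.5858, -0.2349, 0.3697]
tool_rot: [0.584, 3.085, 0.0]
ft_force: [0.2, 0.0, -1.1]
grip_width: 0.274
```

```bash
python3 - <<'E'
from h import *
np.set_printoptions(suppress=True)
s=get_state();print(s["position"],s["ft_force"],s["grip_width"])
a=cv2.imread("pics/side0.png")[235:345,180:350];b=cv2.imread("pics/top0.png")[125:210,150:230]
f=lambda x,k:cv2.resize(cv2.convertScaleAbs(x,alpha=1.4),None,fx=k,fy=k,interpolation=cv2.INTER_CUBIC)
A=f(a,2.6);B=f(b,4);h=max(len(A),len(B));P=lambda x:np.pad(x,((0,h-len(x)),(0,0),(0,0)))
print(A.shape);cv2.imwrite("pics/lamp.png",np.hstack([P(A),P(B)]))
w=imaging.get_image("wrist");cv2.imwrite("pics/w5.png",w)
print(rel([.5345,.186,.37],9.3))
E
```

```text
[ 0.58576724 -0.23488508  0.36973622] [ 0.16137898  0.03759413 -1.13683181] 0.27416576598171266
(286, 442, 3)
(array([ 0.2012,  0.3728, -0.0015]), np.float64(59.25))
```

View pics/lamp.png

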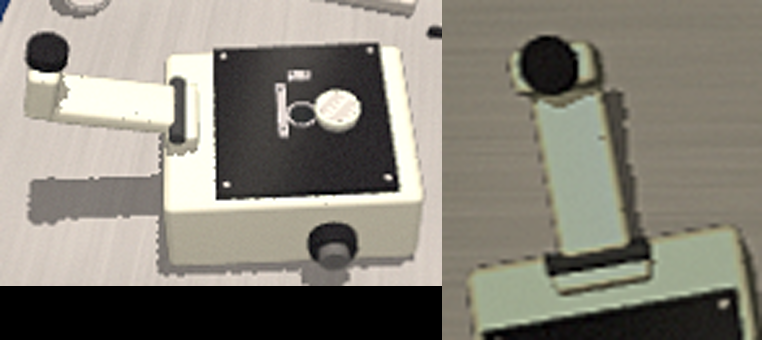

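```bash
python3 - <<'E'
from h import *
np.set_printoptions(suppress=True)
def tri(t,s):
    M=[];K=[]
    for n,uv in(("top",t),("side",s)):
        p=imaging.camera_params(n);K.append(p["camera_from_world"][:3]);M.append(cv2.undistortPoints(np.float64([[uv]]),p["intrinsics"],p["distortion"])[0].T)
    X=cv2.triangulatePoints(K[0],K[1],M[0],M[1]);return (X[:3]/X[3]).ravel()
a=np.radians(9.3);R=np.array([[np.cos(a),-np.sin(a)],[np.sin(a),np.cos(a)]])
t=lambda u,v:((u-442)/4+150,v/4+125); s=lambda u,v:(180+u/2.6,235+v/2.6)
for n,A,B in(("hinge bar L",(548,266),(177,142)),("hinge bar R",(648,250),(177,78)),("black knob",(549,65),(47,52)),("arm top R (knob end)",(607,92),(62,77)),("stage corner chk",(484+0,334),(217,198))):
    X=tri(t(*A),s(*B));print(n,X.round(3),"imager xy",(R.T@(X[:2]-[.542,.188])).round(3))
E
```

```text
hinge bar L [0.642 0.236 0.103] imager xy [0.107 0.031]
hinge bar R [0.651 0.173 0.11 ] imager xy [ 0.105 -0.032]
black knob [0.746 0.221 0.184] imager xy [ 0.207 -0.   ]
arm top R (knob end) [0.747 0.197 0.126] imager xy [ 0.204 -0.025]
stage corner chk [0.603 0.279 0.088] imager xy [0.074 0.08 ]
```

Lamp view: the hinge is only about 0.11 m high at 105 mm out and the knob is 207 mm out, so the gripper's body clears the lamp at 0.175 m. Carrying the slide over, turning +59°.

Call:
step_arm(increments=[{"tx": 0.01, "ty": 0.018, "tz": 0, "spin": 4, "claw": 0.15}, {"tx": 0.026, "ty": 0.048, "tz": 0, "spin": 11, "claw": 0.15}, {"tx": 0.044, "ty": 0.082, "tz": 0, "spin": 18, "claw": 0.15}, {"tx": 0.062, "ty": 0.115, "tz": 0, "spin": 25, "claw": 0.15}, {"tx": 0.08, "ty": 0.148, "tz": 0, "spin": 32, "claw": 0.15}, {"tx": 0.098, "ty": 0.182, "tz": 0, "spin": 39, "claw": 0.15}, {"tx": 0.116, "ty": 0.215, "tz": 0, "spin": 46, "claw": 0.15}, {"tx": 0.132, "ty": 0.245, "tz": 0, "spin": 53, "claw": 0.15}])

```text
time: 8.77
position: [0.5522, 0.037, 0.3669]
tool_rot: [-1.816, -2.561, 0.004]
ft_force: [1.5, -0.4, 0.2]
grip_width: 0.272
```

```bash
python3 - <<'E'
from h import *
s=get_state();print(s["position"],s["grip_width"],s["qd"].round(2));print(rel([.5345,.186,.37],9.3))
E
```

```text
[0.55220606 0.0370293  0.36691279] 0.27243954821507543 [-0.69 -0.11 -0.16  0.08  0.1  -0.02 -2.18]
(array([ 0.1464,  0.0326, -0.0032]), np.float64(10.02))
```

Call:
step_arm(increments=[{"tx": 0.036, "ty": 0.0055, "tz": 0, "spin": 4, "claw": 0.15}, {"tx": 0.072, "ty": 0.011, "tz": 0, "spin": 6.2, "claw": 0.15}, {"tx": 0.105, "ty": 0.016, "tz": 0, "spin": 6.2, "claw": 0.15}, {"tx": 0.13, "ty": 0.0195, "tz": 0, "spin": 6.2, "claw": 0.15}, {"tx": 0.144, "ty": 0.0216, "tz": 0, "spin": 6.2, "claw": 0.15}, {"tx": 0.144, "ty": 0.0216, "tz": 0, "spin": 6.2, "claw": 0.15}, {"tx": 0.144, "ty": 0.0216, "tz": 0, "spin": 6.2, "claw": 0.15}, {"tx": 0.144, "ty": 0.0216, "tz": 0, "spin": 6.2, "claw": 0.15}])

```text
time: 9.43
position: [0.5259, 0.1758, 0.3683]
tool_rot: [1.949, 2.463, -0.003]
ft_force: [1.2, -0.5, -0.4]
grip_width: 0.274
```

```bash
python3 - <<'E'
from h import *
np.set_printoptions(suppress=True)
p=imaging.camera_params("wrist")
w=imaging.get_image("wrist");cv2.imwrite("pics/w6.png",w);np.savez("w6.npz",**p)
s=get_state();print(s["position"],s["ft_force"],s["grip_width"]);print(rel([.5345,.186,.29],9.3))
a=np.radians(9.3);R=np.array([[np.cos(a),-np.sin(a)],[np.sin(a),np.cos(a)]]);c=np.array([.542,.188])
L=[(.013,-.038),(.075,.08),(-.075,.08),(.013,.031),(-.075,-.08),(.075,-.08)]
print(w2pix("wrist",[np.r_[c+R@q,.1] for q in L],p).round(1))
E
```

```text
[0.52602079 0.17555702 0.36861129] [ 0.6777466   0.00174848 -0.90852765] 0.271721205871267
(array([0.0083, 0.0107, 0.0786]), np.float64(3.92))
[[318.4 255.4]
 [435.   89.4]
 [196.6  71.7]
 [328.9 159.5]
 [194.8 299.7]
 [394.8 312. ]]
```

View pics/w6.png

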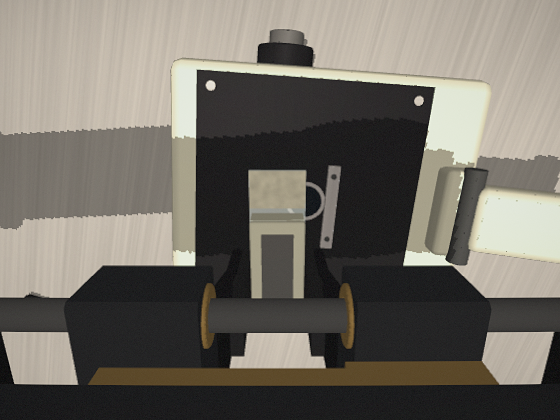

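Wrist view: the slide is held level, label edge at (249–305,170) pointing away from the short stop, and the long stop is to the right at (330,207). The stage corners (435,88) and (197,70) match predictions within 2 px. Correcting the remaining offset and going down.

Call:
step_arm(increments=[{"tx": 0.008, "ty": 0.0105, "tz": 0, "spin": 3.9, "claw": 0.15}, {"tx": 0.008, "ty": 0.0105, "tz": 0.01, "spin": 3.9, "claw": 0.15}, {"tx": 0.008, "ty": 0.0105, "tz": 0.03, "spin": 3.9, "claw": 0.15}, {"tx": 0.008, "ty": 0.0105, "tz": 0.05, "spin": 3.9, "claw": 0.15}, {"tx": 0.008, "ty": 0.0105, "tz": 0.065, "spin": 3.9, "claw": 0.15}, {"tx": 0.008, "ty": 0.0105, "tz": 0.07, "spin": 3.9, "claw": 0.15}, {"tx": 0.008, "ty": 0.0105, "tz": 0.07, "spin": 3.9, "claw": 0.15}, {"tx": 0.008, "ty": 0.0105, "tz": 0.07, "spin": 3.9, "claw": 0.15}])

```text
time: 10.15
position: [0.534, 0.1875, 0.2991]
tool_rot: [2.03, 2.397, -0.0]
ft_force: [0.5, -0.3, 0.3]
grip_width: 0.273
```

```bash
python3 - <<'E'
from h import *
np.set_printoptions(suppress=True)
p=dict(np.load("w6.npz"));R=cv2.Rodrigues(np.array([1.949,2.463,-.003]))[0]
X=pix2w("wrist",[(249,170),(305,170)],.1825,p);print("label in tool",(X-[.526,.1757,.3685])@R)
s=get_state();print(s["position"],s["ft_force"],s["grip_width"],rel([.5345,.186,.289],9.3))
E
```

```text
label in tool [[ 0.04739969 -0.01303011  0.1859304 ]
 [ 0.04739246  0.0119142   0.18590444]]
[0.53404674 0.18746874 0.29909643] [ 0.45245296 -0.34112899  0.25024654] 0.27250997674148386 (array([-0.0015,  0.0002,  0.0101]), np.float64(0.2))
```

Call:
step_arm(increments=[{"tx": 0, "ty": 0, "tz": 0.005, "spin": 0.2, "claw": 0.15}, {"tx": 0, "ty": 0, "tz": 0.008, "spin": 0.2, "claw": 0.15}, {"tx": 0, "ty": 0, "tz": 0.008, "spin": 0.2, "claw": 0.15}, {"tx": 0, "ty": 0, "tz": 0.008, "spin": 0.2, "claw": 0.15}, {"tx": 0, "ty": 0, "tz": 0.008, "spin": 0.2, "claw": 0.15}])

```text
time: 10.57
position: [0.5339, 0.1884, 0.2913]
tool_rot: [2.033, 2.395, 0.001]
ft_force: [-0.2, -0.6, -0.5]
grip_width: 0.271
```

Call:
step_arm(increments=[{"tx": 0, "ty": 0, "tz": 0.001, "spin": 0, "claw": 0.15}, {"tx": 0, "ty": 0, "tz": 0.001, "spin": 0, "claw": 0.15}, {"tx": 0, "ty": 0, "tz": 0.001, "spin": 0, "claw": 0.15}])

```text
time: 10.82
position: [0.5338, 0.1884, 0.29]
tool_rot: [-2.033, -2.395, -0.0]
ft_force: [-0.2, -0.9, 0.6]
grip_width: 0.275
```

Call:
step_arm(increments=[{"tx": 0, "ty": 0, "tz": 0.001, "spin": 0, "claw": 0.15}, {"tx": 0, "ty": 0, "tz": 0.001, "spin": 0, "claw": 0.15}, {"tx": 0, "ty": 0, "tz": 0.001, "spin": 0, "claw": 0.15}])

```text
time: 11.07
position: [0.5339, 0.1884, 0.2894]
tool_rot: [-2.033, -2.395, -0.001]
ft_force: [-0.9, 0.3, 3.5]
grip_width: 0.274
```

Call:
step_arm(increments=[{"tx": 0, "ty": 0, "tz": 0.0005, "spin": 0, "claw": 0.15}, {"tx": 0, "ty": 0, "tz": 0.0005, "spin": 0, "claw": 0.15}, {"tx": 0, "ty": 0, "tz": 0.0005, "spin": 0, "claw": 0.15}])

```text
time: 11.32
position: [0.5339, 0.1883, 0.2893]
tool_rot: [-2.033, -2.395, -0.001]
ft_force: [-2.0, -0.4, 6.9]
grip_width: 0.274
```

Call:
step_arm(increments=[{"tx": 0, "ty": 0.002, "tz": -0.0004, "spin": 0, "claw": 0.15}, {"tx": 0, "ty": 0.004, "tz": -0.0004, "spin": 0, "claw": 0.15}, {"tx": 0, "ty": 0.0055, "tz": -0.0004, "spin": 0, "claw": 0.15}, {"tx": 0, "ty": 0.0055, "tz": -0.0004, "spin": 0, "claw": 0.15}])

```text
time: 11.65
position: [0.5393, 0.1894, 0.2894]
tool_rot: [-2.033, -2.394, 0.0]
ft_force: [-3.3, 0.6, 6.5]
grip_width: 0.271
```

Call:
step_arm(increments=[{"tx": -0.003, "ty": 0, "tz": 0, "spin": 0, "claw": 0.15}, {"tx": -0.006, "ty": 0, "tz": 0, "spin": 0, "claw": 0.15}, {"tx": -0.008, "ty": 0, "tz": 0, "spin": 0, "claw": 0.15}, {"tx": -0.008, "ty": 0, "tz": 0, "spin": 0, "claw": 0.15}])

```text
time: 11.98
position: [0.541, 0.1812, 0.2894]
tool_rot: [2.034, 2.394, 0.003]
ft_force: [-0.5, 1.6, 5.3]
grip_width: 0.275
```

```bash
cat >> h.py <<'E'
def ft():
    s=get_state();R=toolR();g=np.array([.5435,.1791,.289])
    print("t",s["time"],"F tool",(R.T@s["ft_force"]).round(2),"torque tool",(R.T@s["torque"]).round(2),"to home (tool)",(R.T@(g-s["position"])).round(4),"yaw y",np.degrees(np.arctan2(R[1,1],R[0,1])).round(2),"w",s["grip_width"].round(3))
E
python3 -c "
from h import *
ft()"
```

```text
Traceback (most recent call last):
  File "h.py", line 22, in ft
    print("t",s["time"],"F tool",(R.T@s["ft_force"]).round(2),"torque tool",(R.T@s["torque"]).round(2),"to home (tool)",(R.T@(g-s["position"])).round(4),"yaw y",np.degrees(np.arctan2(R[1,1],R[0,1])).round(2),"w",s["grip_width"].round(3))
                                                                                                                                                                                                                    ^^^^^^^^^^^^^^^^^^^^^
AttributeError: 'float' object has no attribute 'round'
```

Call:
step_arm(increments=[{"tx": 0, "ty": 0.0008, "tz": -0.0004, "spin": 0, "claw": 0.15}, {"tx": 0, "ty": 0.0015, "tz": -0.0004, "spin": 0, "claw": 0.15}, {"tx": 0, "ty": 0.0015, "tz": -0.0004, "spin": 0, "claw": 0.15}])

```text
time: 12.23
position: [0.5416, 0.1814, 0.2893]
tool_rot: [-2.033, -2.394, 0.002]
ft_force: [-4.0, 1.0, 7.5]
grip_width: 0.278
```

```bash
sed -i 's/s\["grip_width"\].round(3)/round(s["grip_width"],3)/' h.py
python3 -c "
from h import *
ft()"
```

```text
t 12.2333 F tool [ 1.6  -3.79 -7.52] torque tool [0.77 0.18 0.07] to home (tool) [-0.0026  0.0015  0.0003] yaw y 9.33 w 0.278
```

Call:
step_arm(increments=[{"tx": 0, "ty": 0.0, "tz": -0.0006, "spin": 0, "claw": 0.15}, {"tx": 0, "ty": 0.0008, "tz": -0.0006, "spin": 0, "claw": 0.15}, {"tx": 0, "ty": 0.0008, "tz": -0.0006, "spin": 0, "claw": 0.15}])

```text
time: 12.48
position: [0.5426, 0.1813, 0.2894]
tool_rot: [-2.034, -2.394, 0.002]
ft_force: [-1.3, -0.0, 3.0]
grip_width: 0.272
```

```bash
python3 -c "
from h import *
ft()"
```

```text
t 12.4833 F tool [ 0.19 -1.29 -3.02] torque tool [ 0.39 -0.09 -0.01] to home (tool) [-0.0023  0.0005  0.0004] yaw y 9.32 w 0.272
```

Down-force is now 3 N with about 1.3 N of friction. Creeping on toward the long stop.

Call:
step_arm(increments=[{"tx": 0, "ty": 0.0008, "tz": 0, "spin": 0, "claw": 0.15}, {"tx": 0, "ty": 0.0012, "tz": 0, "spin": 0, "claw": 0.15}, {"tx": 0, "ty": 0.0012, "tz": 0, "spin": 0, "claw": 0.15}])

```text
time: 12.73
position: [0.5437, 0.1814, 0.2894]
tool_rot: [-2.033, -2.394, 0.003]
ft_force: [-3.7, -1.1, 2.6]
grip_width: 0.272
```

```bash
python3 -c "
from h import *
ft()"
```

```text
t 12.7333 F tool [-0.49 -3.81 -2.63] torque tool [ 0.81 -0.26  0.02] to home (tool) [-0.0023 -0.0005  0.0004] yaw y 9.31 w 0.272
```

Call:
step_arm(increments=[{"tx": 0, "ty": 0.0005, "tz": 0, "spin": 0, "claw": 0.15}, {"tx": 0, "ty": 0.0005, "tz": 0, "spin": 0, "claw": 0.15}, {"tx": 0, "ty": 0.0005, "tz": 0, "spin": 0, "claw": 0.15}])

```text
time: 12.98
position: [0.5438, 0.1815, 0.2894]
tool_rot: [-2.033, -2.393, 0.004]
ft_force: [-4.1, -1.5, 3.7]
grip_width: 0.273
```

Call:
step_arm(increments=[{"tx": -0.0007, "ty": 0, "tz": 0, "spin": 0, "claw": 0.15}, {"tx": -0.0014, "ty": 0, "tz": 0, "spin": 0, "claw": 0.15}, {"tx": -0.0014, "ty": 0, "tz": 0, "spin": 0, "claw": 0.15}])

```text
time: 13.23
position: [0.5439, 0.1812, 0.2894]
tool_rot: [-2.031, -2.393, 0.002]
ft_force: [-5.6, 0.7, 4.5]
grip_width: 0.276
```

```bash
python3 -c "
from h import *
ft()"
```

```text
t 13.2333 F tool [ 1.6  -5.46 -4.44] torque tool [ 1.17  0.16 -0.02] to home (tool) [-0.002  -0.0007  0.0004] yaw y 9.36 w 0.276
```

Call:
step_arm(increments=[{"tx": -0.0007, "ty": 0, "tz": 0, "spin": 0, "claw": 0.15}, {"tx": -0.0012, "ty": 0, "tz": 0, "spin": 0, "claw": 0.15}, {"tx": -0.0012, "ty": 0, "tz": 0, "spin": 0, "claw": 0.15}])

```text
time: 13.48
position: [0.5439, 0.1809, 0.2894]
tool_rot: [-2.03, -2.394, 0.0]
ft_force: [-5.2, 1.5, 3.3]
grip_width: 0.276
```

```bash
python3 -c "
from h import *
ft()"
```

```text
t 13.4833 F tool [ 2.39 -4.89 -3.31] torque tool [1.16 0.56 0.03] to home (tool) [-0.0017 -0.0007  0.0004] yaw y 9.4 w 0.276
```

Call:
step_arm(increments=[{"tx": -0.0008, "ty": 0, "tz": 0, "spin": 0, "claw": 0.15}, {"tx": -0.0015, "ty": 0, "tz": 0, "spin": 0, "claw": 0.15}, {"tx": -0.0015, "ty": 0, "tz": 0, "spin": 0, "claw": 0.15}])

```text
time: 13.73
position: [0.544, 0.18, 0.2894]
tool_rot: [-2.029, -2.393, -0.0]
ft_force: [-5.7, 2.4, 2.6]
grip_width: 0.272
```

```bash
python3 -c "
from h import *
ft()"
```

```text
t 13.7333 F tool [ 3.34 -5.25 -2.56] torque tool [1.17 0.85 0.05] to home (tool) [-0.0008 -0.0006  0.0004] yaw y 9.43 w 0.272
```

Call:
step_arm(increments=[{"tx": -0.0006, "ty": 0, "tz": 0, "spin": 0, "claw": 0.15}, {"tx": -0.0012, "ty": 0, "tz": 0, "spin": 0, "claw": 0.15}, {"tx": -0.0012, "ty": 0, "tz": 0, "spin": 0, "claw": 0.15}])

```text
time: 13.98
position: [0.544, 0.1797, 0.2895]
tool_rot: [-2.027, -2.393, -0.002]
ft_force: [-6.3, 5.6, 3.1]
grip_width: 0.272
```

```bash
python3 -c "
from h import *
ft()"
```

```text
t 13.9833 F tool [ 6.53 -5.27 -3.04] torque tool [1.15 1.27 0.04] to home (tool) [-0.0005 -0.0006  0.0005] yaw y 9.47 w 0.272
```

Call:
step_arm(increments=[{"tx": -0.0004, "ty": 0.0003, "tz": 0, "spin": 0, "claw": 0.15}, {"tx": -0.0004, "ty": 0.0003, "tz": 0, "spin": 0, "claw": 0.15}, {"tx": -0.0004, "ty": 0.0003, "tz": 0, "spin": 0, "claw": 0.15}, {"tx": -0.0004, "ty": 0.0003, "tz": 0, "spin": 0, "claw": 0.15}, {"tx": -0.0004, "ty": 0.0003, "tz": 0, "spin": 0, "claw": 0.15}, {"tx": -0.0004, "ty": 0.0003, "tz": 0, "spin": 0, "claw": 0.15}])

```text
time: 14.48
position: [0.5442, 0.1796, 0.2895]
tool_rot: [-2.027, -2.393, -0.002]
ft_force: [-5.7, 5.6, 2.7]
grip_width: 0.274
```

```bash
python3 - <<'E'
from h import *
ft()
p=imaging.camera_params("wrist");w=imaging.get_image("wrist");np.savez("w7.npz",**p);s=imaging.get_image("side");t=imaging.get_image("top")
cv2.imwrite("pics/s7.png",s);cv2.imwrite("pics/t7.png",t);cv2.imwrite("pics/w7.png",w)
ft()
f=lambda x,k:cv2.resize(x,None,fx=k,fy=k,interpolation=cv2.INTER_CUBIC)
A=f(w[120:300,180:380],2.5);B=f(cv2.convertScaleAbs(t[180:285,285:390],alpha=1.6),450/105)[:,:300]
B=cv2.resize(cv2.convertScaleAbs(t[180:285,285:390],alpha=1.6),(300,300));B=np.pad(B,((0,150),(0,0),(0,0)))
cv2.imwrite("pics/c7.png",np.hstack([A,B]))
E
```

```text
t 14.4833 F tool [ 6.49 -4.69 -2.64] torque tool [1.33 1.36 0.1 ] to home (tool) [-0.0004 -0.0008  0.0005] yaw y 9.48 w 0.274
t 14.6333 F tool [ 7.25 -5.72 -3.45] torque tool [1.33 1.36 0.04] to home (tool) [-0.0004 -0.0007  0.0005] yaw y 9.48 w 0.271
```

View pics/c7.png

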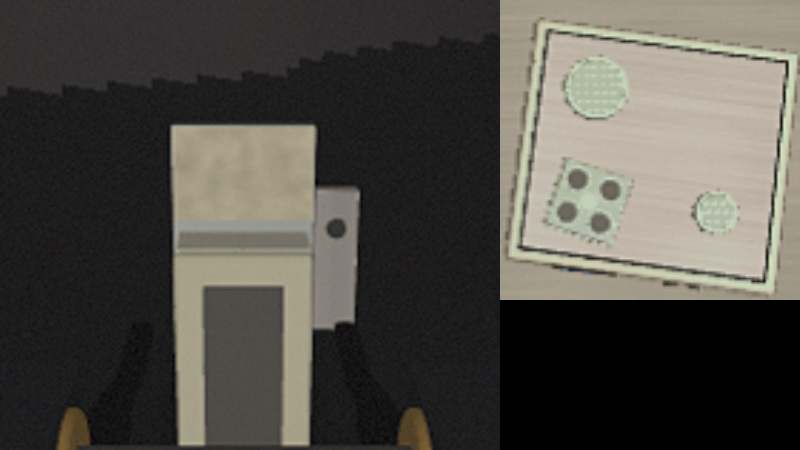

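Wrist crop: the slide lies flat, its long edge against the long stop (contact line at x≈315) and parallel to it. The label end is away from the short stop at row 125. In the top crop the small dish stands in the free quarter at (716,212), and the other vessels haven't moved. One numeric check follows, then I hand in.

```bash
python3 - <<'E'
from h import *
np.set_printoptions(suppress=True)
p=dict(np.load("w7.npz"));a=np.radians(9.3);R=np.array([[np.cos(a),-np.sin(a)],[np.sin(a),np.cos(a)]])
X=pix2w("wrist",[(180+171/2.5,170),(180+316/2.5,170)],.103,p)[:,:2];I=(X-[.542,.188])@R
print("label corners in imager (expect -13,38 / 13,38):",(I*1e3).round(1))
d=pix2w("top",[((716-500)*.35+285,212*.35+180)],.037)[0,:2]
b=np.radians(-8.6);Rw=np.array([[np.cos(b),-np.sin(b)],[np.sin(b),np.cos(b)]]);print("dish in warmer",((d-[.5417,-.173])@Rw).round(4))
ft()
if abs(I[:,1].mean()-.038)<.003: print(workorder.close_job())
E
```

```text
label corners in imager (expect -13,38 / 13,38): [[-13.2  39.3]
 [ 12.8  39.4]]
dish in warmer [-0.0475 -0.0609]
t 14.6333 F tool [ 7.25 -5.72 -3.45] torque tool [1.33 1.36 0.04] to home (tool) [-0.0004 -0.0007  0.0005] yaw y 9.48 w 0.271
the job is handed in; nothing more can be done
None
```

The job is handed in at about 14.6 s of the 69 s allowed. The small dish is on the warming plate and the slide is held against both stops. No verdict was reported.

**What I did:** I lifted the small dish off the stage, set it on the free quarter of the warming plate and let it go. I then gripped the slide across its block, carried it over level with a 59° turn, and laid it on the stage. I pushed it onto the long stop first, then the short stop, and left it held there.

**Last checks:**
- **Push:** the wrist force was 7.3 N toward the short stop, 5.7 N toward the long stop and 3.5 N down. Part of this is friction; I estimate at least 3 N on the short stop and 4 N on the long stop.
- **Grip:** the fingers are closed on the block at an opening of 0.27, which matches its 24 mm width.
- **Position:** the label-end corners measured (-13.2, 39.3) and (12.8, 39.4) mm in the imager frame, where (±13, 38) is expected. The 1.3 mm difference along y is within the roughly 2 mm calibration. The short stop itself was hidden behind the gripper, so contact there rests on the jump in force, not on a picture.
- **Small dish:** it measured (-47, -61) mm in the warmer frame, upright and released. The large dish and four-well dish stand where they were; I did not re-measure the things on the bench.

One move ended about 10 mm short because a row's spin limit was reached. I corrected it before lowering the slide.

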